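# Make up two urine test kits

## Task

Make up two urine test kits from the stock on the counter: in the blue tray the specimen cup with the yellow lid and the white test-strip bottle with the orange cap; in the white tray the specimen cup with the red lid, the amber dropper bottle and the green slide box. Set each piece down without dropping it, in the pocket made for it, down on the tray floor: cups upright in the large square pocket, bottles upright in the narrow pocket beside it, the slide box flat, lid up, in the long pocket. Leave the white-lidded cup, the green bottle and the black slide box where they stand.

Things in the scene. Friction and masses are not known exactly. Their poses are not given: they have to be found in the camera images.
- cup_yellow: screw-lid specimen cup, frosted clear body 52 mm across and 54 mm high, yellow ribbed lid 58 mm across and 14 mm high (heights 54 to 68 mm); 68 mm high overall, 35 g, standing upright. Origin: centre of its underside, z up the cup.
- cup_red: screw-lid specimen cup, frosted clear body 52 mm across and 54 mm high, red ribbed lid 58 mm across and 14 mm high (heights 54 to 68 mm); 68 mm high overall, 35 g, standing upright. Origin: centre of its underside, z up the cup.
- cup_white: screw-lid specimen cup, frosted clear body 52 mm across and 54 mm high, white ribbed lid 58 mm across and 14 mm high (heights 54 to 68 mm); 68 mm high overall, 35 g, standing upright. Origin: centre of its underside, z up the cup.
- strips: test-strip bottle standing upright: white round body 40 mm across with a paper label and an orange band, orange cap 42 mm across from 82 to 100 mm height; 100 mm high overall, 60 g. Origin: centre of its underside, z up the bottle.
- bottle_amber: small dropper bottle standing upright: amber-brown glass body 34 mm across up to 46 mm height, sloping shoulder, then a narrow ribbed black cap 22 mm across from 56 to 82 mm height; blank paper label; 82 mm high overall, 70 g. Origin: centre of its underside, z up the bottle. Best gripped by the cap.
- bottle_green: small dropper bottle standing upright: green glass body 34 mm across up to 46 mm height, sloping shoulder, then a narrow ribbed white cap 22 mm across from 56 to 82 mm height; blank paper label; 82 mm high overall, 70 g. Origin: centre of its underside, z up the bottle. Best gripped by the cap.
- slides_green: closed flat microscope-slide box of green plastic with a blank white card on its lid, lying flat: 40 mm wide (its x), 88 mm long (its y), 32 mm high (its z), 80 g. Origin: centre of its underside.
- slides_black: closed flat microscope-slide box of black plastic with a blank white card on its lid, lying flat: 40 mm wide (its x), 88 mm long (its y), 32 mm high (its z), 80 g. Origin: centre of its underside.
- tray_blue: Blue tray, loose, 154 mm square (162 over rim), 18 mm high, ribs 16, floor 4 mm thick, walls 4; 0.5 kg. Origin: underside centre. Three pockets (tray x by y, mm): long one for a slide box, 62 x 146, centre (-42, 0), dark oblong pad; large square one for a cup, 80 x 80, centre (33, 33), dark disc 52 wide; narrow one for a bottle, 80 x 62, centre (33, -42), dark disc 39 wide.
- tray_white: White tray, loose, 154 mm square (162 over rim), 18 mm high, ribs 16, floor 4 mm thick, walls 4; 0.5 kg. Origin: underside centre. Three pockets (tray x by y, mm): long one for a slide box, 62 x 146, centre (-42, 0), dark oblong pad; large square one for a cup, 80 x 80, centre (33, 33), dark disc 52 wide; narrow one for a bottle, 80 x 62, centre (33, -42), dark disc 39 wide.

How it is judged:
By the outcome, as a careful person would: the job done as asked, in the order asked, and still so for the second after the job is handed in, with the robot touching nothing.
It also fails if it takes over 134 s, if anything falls off the work surface, if the arm or the gripper's body presses on something with over 40 N, if the wrist force passes 120 N, or if a joint passes its speed limit or range.

## Robot

A 7-joint arm with a two-finger parallel gripper is mounted at the origin on the work surface. World frame = base frame: x ahead of the robot, y to its left, z up, the work surface at z = 0. Lengths are in m, angles in rad, forces in N, time in s.
With the tool pointing down it reaches from about 0.4 to 0.85 m from the base axis. Payload 10.4 kg.
Tool frame: the origin (TCP) lies midway between the tips of the shut fingers; the grasp point (between the pads) lies 19 mm behind it (manip.grasp_offset is the distance from the TCP to the grasp point, in m); z points along the fingers, y is the line along which they close (so a half turn about z gives the same grasp; the last joint's range is limited). The gripper opens to 85 mm and grips with 20 to 120 N. Pads are 22 mm wide; open, the fingers measure 114 mm over their backs; the gripper's body (76 mm by 85 mm) begins 54 mm behind the grasp point. The pads swing forward as they close: fully open they stand 13 mm farther back than shut.
Start: joints at [1.166, 0.332, -0.065, 1.46, 0.022, 1.35, -0.088], TCP at [0.233, -0.58, 0.231] pointing down, gripper open.
Joint ranges: [-2.6, 2.6], [-0.5, 2.12], [-1.47, 1.34], [0.16, 2.42], [-1.27, 4.41], [0.06, 2.06], [-2.6, 2.6]. Speed limits (rad/s): [2.22, 2.22, 2.79, 2.79, 3.14, 3.14, 3.14].

## Interface

Orientations are given as a unit quaternion [x, y, z, w].
In Python, from workcell import manip, cam gives the robot as it stands (manip), with the cameras (cam).
- The arm moves only by the shell command python3 jog.py 'ROWS' [FORCE]. ROWS is rows parted by semicolons, their numbers by spaces, 1 to 20 of them, each of 7 numbers: a rotation vector rx, ry, rz in rad, then dx, dy, dz in m, then the opening from 0.0 (shut) to 1.0 (fully open); each row is the pose to reach, as a shift and turn from the pose commanded when the command began, along the tool's axes at that moment; what a row does not reach only later rows make up. A row lasts 1/8 s, in which the tool goes at most 0.0625 m and 0.188 rad, less where a joint would pass 70% of its speed; a pose out of reach is approached as far as the arm can. The fingers move at their own pace and stop on an object; FORCE is the grip in N (left out, the last holds). Time passes only in rows, so rows that do not move let the fingers close. It prints the time, the measured TCP pose, the force, the opening and the grip force at its end.
- manip.get_obs(): the state, without advancing time (a new reading comes with each control period).
- cam.camera(name): name is "side" or "top"; returns the picture (400x640x3 uint8, blue, green, red); there is no depth.
- cam.calibration(name): a dict with "fx", "fy", "cx", "cy" (pixels), "k1" (the pictures are not rectified: a ray, as slopes to the right and down, at radius r is drawn at 1 + k1 r^2 times it, then the intrinsics apply), "world_from_camera" (4x4, takes a point from camera to world coordinates). Camera axes: x right, y up, looking along -z (the intrinsics and any distortion apply to the point x, -y, -z); pixel columns grow to the right and rows downward; lengths in m; the calibration is good to about 2 mm. A picture is of the moment at which its call begins. calibration takes no time and is no camera call.
- manip.hand_in(): hands the job in; it is judged then, once.
The state is a dict: "clock": time; "joint_pos": joint angles; "joint_velocities": joint speeds; "tau": joint torques, N m; "position": TCP position; "ee_rot": TCP orientation; "ft_force": force on the tool from outside, world axes, zero at the start; "torque": the same for the moment, N m; "grip_width": opening from 0.0 (shut) to 1.0 (fully open); "grasp_force": force on a finger pad.
Only numpy, scipy, OpenCV 4.12 (cv2) and the standard library are available. Lean on these libraries where they do the work, as an engineer would, in place of code of your own. Each camera call takes 0.05 s, during which the arm holds its last target. There are 200 camera calls.

## Working session

There is one attempt and no reset: what is moved stays moved. The work goes in short steps, Python scripts to look and compute and a shell command to move; the robot and the scene stay as the last step left them, time stands still between calls to the robot, and variables do not carry over. Pictures are saved under pics/ and viewed, at most 14 in all, crops included, and the job is handed in when it is done.

```bash
ls; mkdir -p pics; python3 - <<'E'
from workcell import manip, cam
import cv2,numpy as np
for n in("top","side"):
    cv2.imwrite(f"pics/{n}0.png",cam.camera(n)); c=cam.calibration(n); print(n,{k:(np.round(v,4).tolist()) for k,v in c.items()})
o=manip.get_obs(); print(o, manip.grasp_offset)
E
```

```text
jog.py
pics
workcell.py
top {'fx': 402.1662, 'fy': 402.1662, 'cx': 317.3208, 'cy': 198.6424, 'k1': -0.0033, 'world_from_camera': [[-0.0247, 0.9958, -0.0879, 0.4669], [-0.9995, -0.023, 0.0203, 0.005], [0.0182, 0.0884, 0.9959, 0.9927], [0.0, 0.0, 0.0, 1.0]]}
side {'fx': 440.1954, 'fy': 440.1954, 'cx': 317.2565, 'cy': 202.6505, 'k1': -0.0814, 'world_from_camera': [[-0.9638, 0.1521, -0.2191, 0.3872], [-0.2666, -0.5183, 0.8126, 0.6766], [0.01, 0.8415, 0.5401, 0.4819], [0.0, 0.0, 0.0, 1.0]]}
{'clock': 0.1, 'joint_pos': array([ 1.16639592,  0.3328162 , -0.06469075,  1.4608537 ,  0.02158755,
        1.34988356, -0.08851187]), 'joint_velocities': array([ 2.68816791e-04, -3.32595541e-04, -4.47151962e-04, -1.45013471e-03,
       -1.85176441e-03,  3.91159437e-05,  7.86252177e-04]), 'tau': array([ 1.42701039e-03, -6.26742983e+01,  4.91715129e-02, -3.92428744e+01,
        1.62596069e-02,  6.99724638e-03, -3.11257043e-05]), 'position': array([ 0.23274347, -0.57969272,  0.23059249]), 'ee_rot': array([ 9.81834029e-01,  1.89740716e-01, -1.43190308e-04, -6.16616881e-04]), 'ft_force': array([-0.22726395, -0.12233582, -0.67982336]), 'torque': array([ 0.00890272,  0.0846525 , -0.01214761]), 'grasp_force': 0.0, 'grip_width': 1.0035003915336043} 0.0187
```

View pics/top0.png

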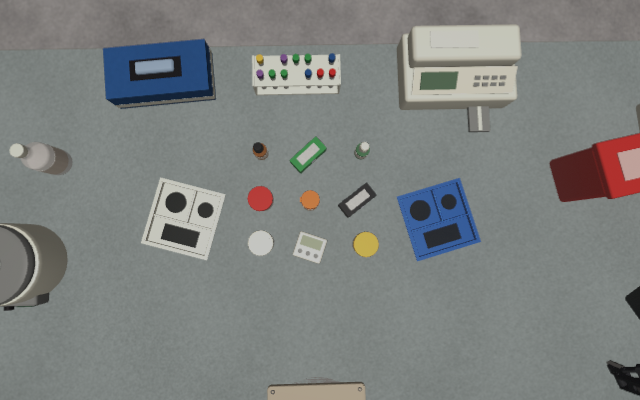

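View pics/side0.png

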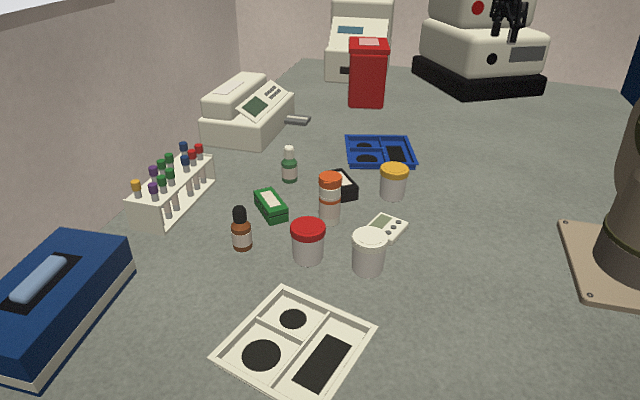

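The top view (up is +x, left is +y) shows these positions:

| Piece | Pixel |
|---|---|
| White tray | (183,219) |
| Blue tray | (439,219) |
| Red lid | (260,198) |
| Yellow lid | (366,244) |
| Orange cap | (310,200) |
| Amber bottle | (260,150) |
| Green box | (308,154) |

In both trays the long pocket is nearest the robot and the cup pocket is on the left, towards +y. Next I'll measure these properly.

```bash
cat > h.py <<'E'
import cv2,numpy as np
from workcell import manip, cam
from scipy.spatial.transform import Rotation as R
def px2w(n,uv,z):
    c=cam.calibration(n); T=np.array(c["world_from_camera"])
    p=(np.array(uv,float)-[c["cx"],c["cy"]])/[c["fx"],c["fy"]]
    q=p.copy()
    for _ in range(10): q=p/(1+c["k1"]*(q@q))
    d=T[:3,:3]@[q[0],-q[1],-1]; o=T[:3,3]
    return o+d*(z-o[2])/d[2]
def w2px(n,P):
    c=cam.calibration(n); T=np.array(c["world_from_camera"])
    l=T[:3,:3].T@(np.array(P,float)-T[:3,3]); q=np.array([l[0],-l[1]])/-l[2]
    return q*(1+c["k1"]*(q@q))*[c["fx"],c["fy"]]+[c["cx"],c["cy"]]
def blob(img,seed,lo,hi,half=40):
    """largest HSV blob near the seed: centroid, contour"""
    hsv=cv2.cvtColor(img,cv2.COLOR_BGR2HSV); m=cv2.inRange(hsv,np.array(lo),np.array(hi))
    w=np.zeros_like(m); u,v=seed; w[v-half:v+half,u-half:u+half]=255; m&=w
    cs,_=cv2.findContours(m,cv2.RETR_EXTERNAL,cv2.CHAIN_APPROX_NONE)
    return max(cs,key=cv2.contourArea)
def cen(c): M=cv2.moments(c); return np.array([M["m10"],M["m01"]])/M["m00"]
def yaw(c,z,n="top"):
    b=cv2.boxPoints(cv2.minAreaRect(c)); w=np.array([px2w(n,p,z)[:2] for p in b])
    e=[w[1]-w[0],w[2]-w[1]]; L=[np.linalg.norm(x) for x in e]; d=e[int(np.argmax(L))]
    return np.arctan2(d[1],d[0]),L
def go(x,y,z,yw=None):
    """shift in tool axes from present pose to world TCP x,y,z, with the tool's closing axis (y) at yaw yw, pointing down"""
    o=manip.get_obs(); R0=R.from_quat(o["ee_rot"])
    print("from",np.round(o["position"],4),"shift",np.round(R0.inv().apply(np.array([x,y,z])-o["position"]),4))
    yc=R0.apply([0,1,0]); a=np.arctan2(yc[1],yc[0]); print("closing yaw now",round(a,3),"j",np.round(o["joint_pos"],2))
    if yw is not None:
        t=(yw-a+np.pi/2)%np.pi-np.pi/2; f=yw if abs((yw-a+np.pi)%(2*np.pi)-np.pi)<1.6 else yw+np.pi
        Y=np.array([np.cos(f),np.sin(f),0]); Z=np.array([0,0,-1.]); M=R.from_matrix(np.c_[np.cross(Y,Z),Y,Z])
        print("rotvec",np.round((R0.inv()*M).as_rotvec(),4))
E
python3 - <<'E'
from h import *
t=cam.camera("top"); s=cam.camera("side")
its={"yellow":((366,244),(20,120,80),(35,255,255),.068),"orange":((310,200),(5,120,80),(18,255,255),.100),"red":((260,198),(0,120,60),(4,255,255),.068),
"green":((308,154),(45,100,40),(75,255,255),.032),"gcard":((308,154),(20,10,120),(80,90,255),.032),"ambercap":((259,147),(0,0,0),(180,255,55),.082),"white":((260,243),(0,0,150),(180,60,255),.068)}
for k,(sd,lo,hi,z) in its.items():
    c=blob(t,sd,lo,hi,20 if k not in("gcard","ambercap") else 13); x,y,w,h=cv2.boundingRect(c)
    print(k,cen(c).round(1),(w,h),"w",px2w("top",cen(c),z).round(4),yaw(c,z))
for tr,X in(("white",[(175,202),(205,210),(180,236)]),("blue",[(420,210),(449,202),(442,236)])):
    for p in X:
        c=blob(t,p,(0,0,0),(180,255,55),22); w=px2w("top",cen(c),.004); print(tr,cen(c).round(1),w.round(4),"area",cv2.contourArea(c),yaw(c,.004))
E
```

```text
yellow [365.3 243.9] (26, 25) w [ 0.4418 -0.1213  0.068 ] (np.float64(-1.5954758453224125), [np.float64(0.057562951704848396), np.float64(0.05469303019088601)])
orange [309.6 199.4] (20, 19) w [0.5444 0.0039 0.1   ] (np.float64(-2.382366310067261), [np.float64(0.041069802308586326), np.float64(0.04109956731225591)])
red [259.7 198.2] (25, 25) w [0.5526 0.1187 0.068 ] (np.float64(3.1268150511200514), [np.float64(0.05529356103386065), np.float64(0.05553081026354171)])
green [307.7 154.1] (36, 36) w [0.6604 0.006  0.032 ] (np.float64(-0.8461912283856967), [np.float64(0.08850379179951527), np.float64(0.04047663929652861)])
gcard [307.6 153.5] (24, 23) w [0.6618 0.0063 0.032 ] (np.float64(-0.7991182518813504), [np.float64(0.05870663538312922), np.float64(0.024177534728528717)])
ambercap [257.8 147.5] (10, 10) w [0.668  0.1199 0.082 ] (np.float64(3.1291144828345967), [np.float64(0.020613214195293564), np.float64(0.020966926372925857)])
white [260.  242.7] (25, 26) w [0.4507 0.1194 0.068 ] (np.float64(3.1267338937781326), [np.float64(0.05476393157232478), np.float64(0.05673394765821111)])
w
[... 243 characters left out ...]
), [np.float64(0.03259824926767078), np.float64(0.03202167447761675)])
white [179.3 235.3] [0.4723 0.3229 0.004 ] area 467.0 (np.float64(-1.8490642733652436), [np.float64(0.03577116074881638), np.float64(0.08450052637370944)])
blue [419.6 210.2] [ 0.5197 -0.2676  0.004 ] area 267.5 (np.float64(-1.594018251601956), [np.float64(0.047351602807977074), np.float64(0.04463570911547781)])
blue [448.3 201.6] [ 0.5393 -0.3401  0.004 ] area 134.0 (np.float64(-1.5937155074315281), [np.float64(0.032541345400036115), np.float64(0.03240634509322678)])
blue [441.6 235.6] [ 0.4556 -0.319   0.004 ] area 450.0 (np.float64(-1.3016846087509095), [np.float64(0.0841455916586113), np.float64(0.03572605286827929)])
```

```bash
python3 - <<'E'
from h import *
s=cam.camera("side")
for k,sd,lo,hi,P in(("yellow",(394,171),(18,120,80),(35,255,255),(.4418,-.1213,.061)),("orange",(330,179),(5,150,120),(17,255,255),(.5444,.0039,.091)),("red",(307,229),(0,150,60),(4,255,255),(.5526,.1187,.061)),("ambercap",(239,213),(0,0,0),(180,255,50),(.668,.1199,.069)),("green",(270,205),(45,120,30),(80,255,255),(.6604,.006,.02))):
    c=blob(s,sd,lo,hi,28 if k!="orange" else 14); print(k,cen(c).round(1),w2px("side",P).round(1),cv2.boundingRect(c))
go(.441,-.121,.16,.264)
E
```

```text
yellow [394.1 170.3] [394.3 169.2] (380, 161, 29, 19)
orange [329.9 179.4] [330.5 178.4] (319, 170, 23, 20)
red [307.2 229. ] [308.1 227.1] (290, 216, 36, 27)
ambercap [239.1 214.6] [241.9 212.3] (233, 206, 14, 18)
green [270.1 199.6] [271.3 202.4] (254, 187, 34, 27)
from [ 0.2328 -0.5799  0.2309] shift [ 0.3642 -0.3482  0.0712]
closing yaw now -1.189 j [ 1.17  0.33 -0.06  1.46  0.02  1.35 -0.09]
rotvec [-5.000e-04 -4.000e-04 -1.453e+00]
```

```bash
G="0 0 -1.453 .364 -.348 .071 1"; python3 jog.py '0 0 -1.453 .364 -.348 .071 1;0 0 -1.453 .364 -.348 .071 1;0 0 -1.453 .364 -.348 .071 1;0 0 -1.453 .364 -.348 .071 1;0 0 -1.453 .364 -.348 .071 1;0 0 -1.453 .364 -.348 .071 1;0 0 -1.453 .364 -.348 .071 1;0 0 -1.453 .364 -.348 .071 1;0 0 -1.453 .364 -.348 .071 1;0 0 -1.453 .364 -.348 .071 1;0 0 -1.453 .364 -.348 .071 1;0 0 -1.453 .364 -.348 .071 1;0 0 -1.453 .364 -.348 .071 1' 40
python3 - <<'E'
from h import *
go(.441,-.121,.038,.264)
E
```

```text
clock: 1.88
position: [0.4408, -0.1222, 0.1604]
ee_rot: [0.608, 0.794, -0.0, 0.0]
ft_force: [-0.2, -0.1, 0.4]
grip_width: 1.0
grasp_force: 0.0
from [ 0.4408 -0.1222  0.1604] shift [0.0011 0.0005 0.1224]
closing yaw now 0.263 j [ 0.74  0.05 -0.58  1.95  0.03  1.15  0.41]
rotvec [ 0.      0.0003 -0.0015]
```

```bash
python3 jog.py '0 0 0 .001 0 .06 1;0 0 0 .001 0 .1 1;0 0 0 .001 0 .122 1;0 0 0 .001 0 .122 1;0 0 0 .001 0 .122 .3;0 0 0 .001 0 .122 .3;0 0 0 .001 0 .122 .3;0 0 0 .001 0 .122 .3;0 0 0 .001 0 .122 .3;0 0 0 .001 0 .122 .3' 40
python3 - <<'E'
from h import *
go(.5197,-.2676,.16,.264)
cv2.imwrite("pics/g1.png",cam.camera("side")[110:230,300:480].repeat(4,0).repeat(4,1))
E
```

```text
clock: 3.12
position: [0.4417, -0.1209, 0.0398]
ee_rot: [0.608, 0.794, 0.0, 0.001]
ft_force: [-0.7, -0.1, 5.2]
grip_width: 0.663
grasp_force: 41.2
from [ 0.4417 -0.1209  0.0398] shift [-0.1621  0.0372 -0.1198]
closing yaw now 0.264 j [ 0.7   0.23 -0.57  2.07  0.16  0.89  0.3 ]
rotvec [ 0.0018  0.0019 -0.0002]
```

View pics/g1.png

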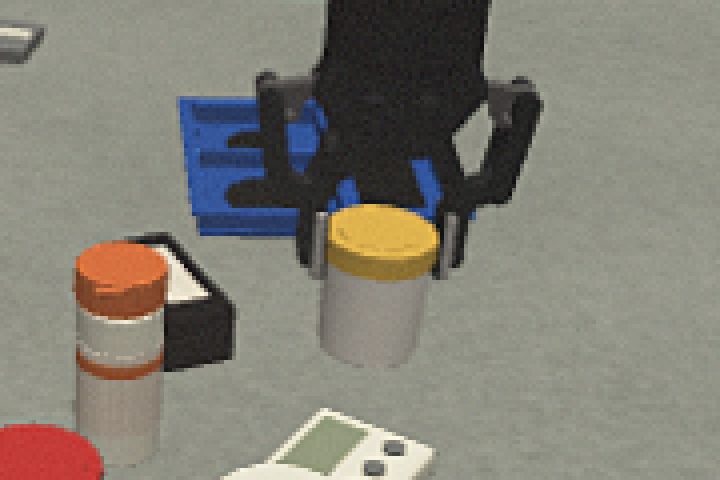

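The yellow lid is held squarely between the pads at crop (380,240), and the cup is upright. Next: lift it and carry it across.

```bash
python3 jog.py '0 0 0 0 0 -.03 .3;0 0 0 0 0 -.07 .3;0 0 0 -.04 .01 -.1 .3;0 0 0 -.08 .02 -.11 .3;0 0 0 -.13 .03 -.11 .3;0 0 0 -.162 .037 -.11 .3;0 0 0 -.162 .037 -.11 .3;0 0 0 -.162 .037 -.11 .3'
python3 - <<'E'
from h import *
go(.5197,-.2676,.044,.264); print(manip.get_obs()["ft_force"])
E
```

```text
clock: 4.18
position: [0.5188, -0.2664, 0.1488]
ee_rot: [0.608, 0.794, 0.0, 0.0]
ft_force: [1.0, 0.4, -0.3]
grip_width: 0.664
grasp_force: 42.8
from [ 0.5188 -0.2664  0.1488] shift [-0.0014  0.0005  0.1048]
closing yaw now 0.265 j [ 0.8   0.34 -0.48  1.66  0.17  1.18  0.54]
rotvec [ 0.0005 -0.      0.0006]
[ 1.02943122  0.39904775 -0.33392664]
```

```bash
python3 jog.py '0 0 0 -.001 0 .05 .3;0 0 0 -.001 0 .085 .3;0 0 0 -.001 0 .098 .3;0 0 0 -.001 0 .102 .3;0 0 0 -.001 0 .104 .3;0 0 0 -.001 0 .105 .3;0 0 0 -.001 0 .105 .3'
python3 - <<'E'
from h import *
cv2.imwrite("pics/p1.png",cam.camera("side")[110:190,320:440].repeat(6,0).repeat(6,1))
E
```

```text
clock: 5.05
position: [0.5194, -0.2684, 0.044]
ee_rot: [0.608, 0.794, 0.0, 0.001]
ft_force: [0.8, 0.1, -0.0]
grip_width: 0.662
grasp_force: 42.9
```

View pics/p1.png

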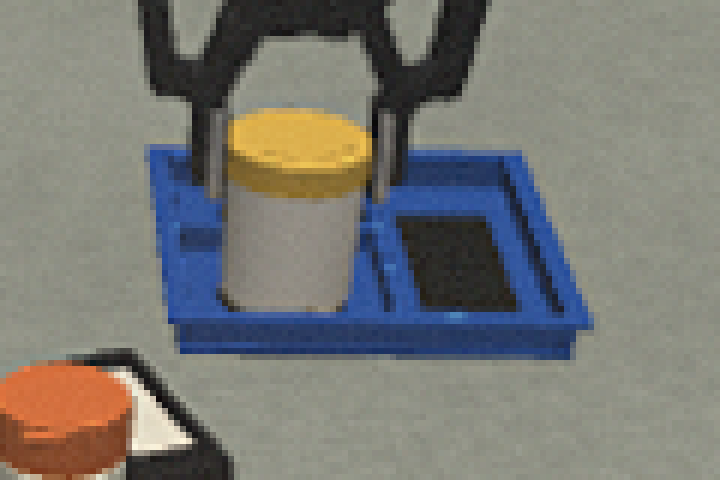

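The yellow cup stands upright over its disc in the square pocket, at crop (290,210). No contact force yet, so I'll creep down until there is one.

```bash
python3 jog.py '0 0 0 0 0 .001 .3;0 0 0 0 0 .001 .3'; python3 jog.py '0 0 0 0 0 .001 .3;0 0 0 0 0 .001 .3';
```

```text
clock: 5.35
position: [0.5196, -0.2686, 0.0438]
ee_rot: [0.608, 0.794, -0.0, 0.001]
ft_force: [-2.1, 0.6, 10.4]
grip_width: 0.664
grasp_force: 43.8
clock: 5.6
position: [0.5197, -0.2687, 0.0437]
ee_rot: [0.608, 0.794, -0.0, 0.001]
ft_force: [-5.9, 2.1, 20.2]
grip_width: 0.661
grasp_force: 44.5
```

```bash
python3 jog.py '0 0 0 0 0 -.002 .3;0 0 0 0 0 -.002 .8;0 0 0 0 0 -.002 .95;0 0 0 0 0 -.002 .95;0 0 0 0 0 -.03 .95;0 0 0 0 0 -.08 .95;0 0 0 0 0 -.12 .95;0 0 0 0 0 -.13 .95'
python3 - <<'E'
from h import *
go(.5444,.0035,.18,.264)
cv2.imwrite("pics/p2.png",cam.camera("side")[110:190,320:440].repeat(6,0).repeat(6,1))
E
```

```text
clock: 6.6
position: [0.5203, -0.2686, 0.1742]
ee_rot: [0.608, 0.794, 0.0, 0.002]
ft_force: [0.0, -0.6, -0.6]
grip_width: 0.951
grasp_force: 0.0
from [ 0.5203 -0.2686  0.1742] shift [ 0.2564  0.0943 -0.0063]
closing yaw now 0.264 j [ 0.8   0.32 -0.49  1.63  0.16  1.23  0.55]
rotvec [0.0031 0.0031 0.    ]
```

View pics/p2.png

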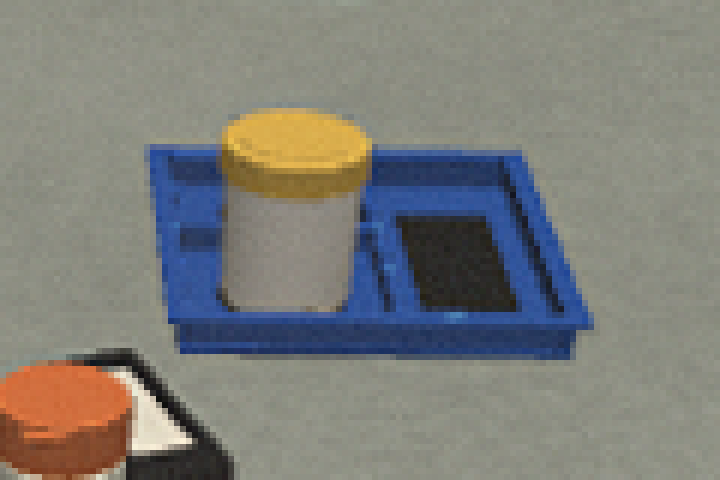

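The yellow cup sits upright on the floor of its pocket. Next is the strips bottle.

```bash
python3 jog.py '0 0 0 .06 .02 -.006 1;0 0 0 .12 .044 -.006 1;0 0 0 .18 .066 -.006 1;0 0 0 .23 .085 -.006 1;0 0 0 .256 .094 -.006 1;0 0 0 .256 .094 -.006 1;0 0 0 .256 .094 -.006 1'
python3 - <<'E'
from h import *
go(.5442,.0035,.071,.264)
E
```

```text
clock: 7.52
position: [0.5425, 0.0023, 0.1763]
ee_rot: [0.608, 0.794, -0.001, -0.0]
ft_force: [-0.1, 0.1, 0.4]
grip_width: 1.003
grasp_force: 0.0
from [0.5425 0.0023 0.1763] shift [0.0007 0.0021 0.1053]
closing yaw now 0.263 j [ 0.48  0.25 -0.65  1.72  0.16  1.22  0.05]
rotvec [-0.0016 -0.     -0.001 ]
```

```bash
python3 jog.py '0 0 0 0 0 .055 1;0 0 0 0 0 .095 1;0 0 0 0 0 .107 1;0 0 0 0 0 .107 1;0 0 0 0 0 .107 .2;0 0 0 0 0 .107 .2;0 0 0 0 0 .107 .2;0 0 0 0 0 .107 .2;0 0 0 0 0 .107 .2;0 0 0 0 0 .107 .2' 50
python3 jog.py '0 0 0 0 0 -.04 .2;0 0 0 0 0 -.09 .2;0 0 0 0 0 -.12 .2;0 0 0 0 0 -.12 .2;0 0 0 0 0 -.12 .2'
python3 - <<'E'
from h import *
go(.5393,-.3401,.19,.264)
cv2.imwrite("pics/g2.png",cam.camera("side")[80:230,260:440].repeat(4,0).repeat(4,1))
E
```

```text
clock: 8.78
position: [0.5439, 0.0035, 0.0716]
ee_rot: [0.608, 0.794, 0.0, 0.001]
ft_force: [-0.3, 0.2, 6.4]
grip_width: 0.48
grasp_force: 49.6
clock: 9.4
position: [0.5425, 0.0033, 0.1896]
ee_rot: [0.608, 0.794, -0.0, -0.0]
ft_force: [-0.3, 0.7, -0.8]
grip_width: 0.472
grasp_force: 50.7
from [0.5425 0.0033 0.1896] shift [-3.307e-01 -9.270e-02 -2.000e-04]
closing yaw now 0.264 j [ 0.49  0.24 -0.66  1.71  0.16  1.24  0.05]
rotvec [-0.0008  0.0001 -0.0001]
```

View pics/g2.png

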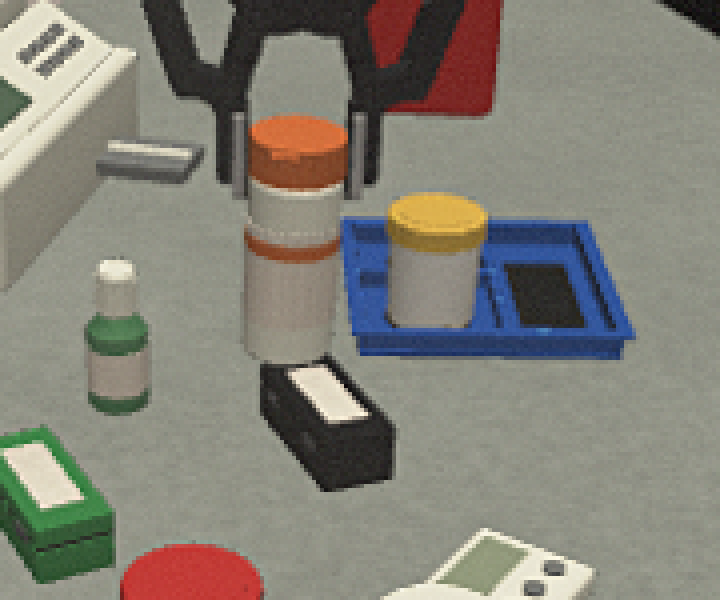

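The bottle is held by its cap at crop (298,150), upright and clear of the table. Next: over the narrow pocket.

```bash
python3 jog.py '0 0 0 -.03 -.01 0 .2;0 0 0 -.08 -.022 0 .2;0 0 0 -.13 -.036 0 .2;0 0 0 -.18 -.05 0 .2;0 0 0 -.23 -.064 0 .2;0 0 0 -.28 -.078 0 .2;0 0 0 -.315 -.088 0 .2;0 0 0 -.331 -.0925 0 .2;0 0 0 -.331 -.0925 0 .2;0 0 0 -.331 -.0925 0 .2'
python3 - <<'E'
from h import *
go(.5393,-.3401,.078,.264)
E
```

```text
clock: 10.7
position: [0.5407, -0.3379, 0.1902]
ee_rot: [0.607, 0.795, 0.0, -0.0]
ft_force: [-0.3, 0.5, -0.2]
grip_width: 0.473
grasp_force: 50.7
from [ 0.5407 -0.3379  0.1902] shift [-0.0019 -0.002   0.1122]
closing yaw now 0.267 j [ 0.83  0.42 -0.46  1.46  0.19  1.3   0.63]
rotvec [ 0.0003 -0.001   0.0026]
```

```bash
python3 jog.py '0 0 0 -.002 -.002 .05 .2;0 0 0 -.002 -.002 .09 .2;0 0 0 -.002 -.002 .108 .2;0 0 0 -.002 -.002 .112 .2;0 0 0 -.002 -.002 .112 .2;0 0 0 -.002 -.002 .113 .2;0 0 0 -.002 -.002 .114 .2'
python3 jog.py '0 0 0 0 0 .001 .2;0 0 0 0 0 .001 .2'
```

```text
clock: 11.58
position: [0.5391, -0.3429, 0.0773]
ee_rot: [0.608, 0.794, 0.0, 0.001]
ft_force: [-0.1, 0.3, -0.9]
grip_width: 0.477
grasp_force: 50.7
clock: 11.82
position: [0.5388, -0.3428, 0.0757]
ee_rot: [0.608, 0.794, -0.0, 0.0]
ft_force: [-1.6, 0.0, 2.8]
grip_width: 0.477
grasp_force: 51.0
```

```bash
python3 jog.py '0 0 0 0 0 0 .2;0 0 0 0 0 0 .7;0 0 0 0 0 0 .7;0 0 0 0 0 0 .7;0 0 0 0 0 -.03 .8;0 0 0 0 0 -.08 .9;0 0 0 0 0 -.11 1;0 0 0 0 0 -.11 1'
python3 - <<'E'
from h import *
go(.552,.1187,.185,-.284)
cv2.imwrite("pics/p3.png",cam.camera("side")[90:190,320:450].repeat(5,0).repeat(5,1))
E
```

```text
clock: 12.82
position: [0.5399, -0.3432, 0.1882]
ee_rot: [0.608, 0.794, 0.0, 0.002]
ft_force: [0.1, 0.8, -0.4]
grip_width: 0.999
grasp_force: 0.0
from [ 0.5399 -0.3432  0.1882] shift [0.4427 0.1322 0.0021]
closing yaw now 0.264 j [ 0.84  0.42 -0.46  1.46  0.19  1.29  0.63]
rotvec [0.0041 0.0026 0.548 ]
```

View pics/p3.png

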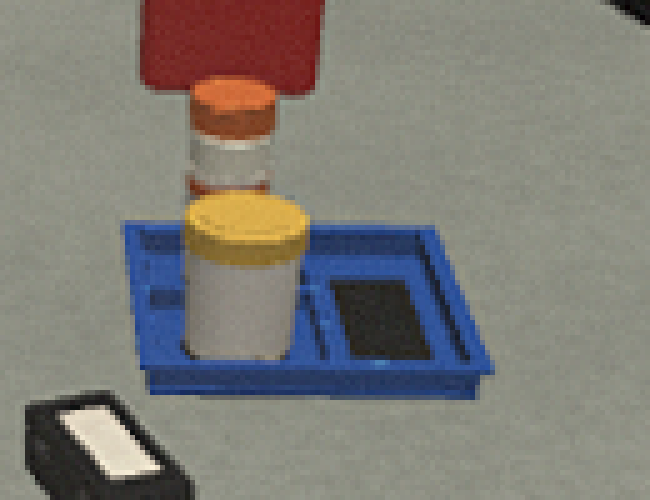

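The strips bottle stands upright behind the cup, at crop (232,130). Next is the red cup, turning the tool by +0.548 on the way.

```bash
python3 jog.py '0 0 0 .06 .018 .002 1;0 0 .1 .12 .036 .002 1;0 0 .2 .18 .054 .002 1;0 0 .3 .24 .072 .002 1;0 0 .4 .3 .09 .002 1;0 0 .5 .36 .108 .002 1;0 0 .548 .41 .123 .002 1;0 0 .548 .4427 .132 .002 1;0 0 .548 .4427 .132 .002 1;0 0 .548 .4427 .132 .002 1;0 0 .548 .4427 .132 .002 1'
python3 - <<'E'
from h import *
go(.552,.1187,.038,-.284)
E
```

```text
clock: 14.25
position: [0.5505, 0.1176, 0.1828]
ee_rot: [0.801, 0.599, -0.001, 0.0]
ft_force: [-0.5, -0.1, 0.3]
grip_width: 0.997
grasp_force: 0.0
from [0.5505 0.1176 0.1828] shift [0.0016 0.0012 0.1448]
closing yaw now -0.286 j [ 0.25  0.29 -0.64  1.67  0.18  1.24 -0.72]
rotvec [-0.0005  0.0009 -0.0021]
```

```bash
python3 jog.py '0 0 0 .001 .001 .055 1;0 0 0 .001 .001 .11 1;0 0 0 .001 .001 .14 1;0 0 0 .001 .001 .145 1;0 0 0 .001 .001 .145 1;0 0 0 .001 .001 .145 .3;0 0 0 .001 .001 .145 .3;0 0 0 .001 .001 .145 .3;0 0 0 .001 .001 .145 .3;0 0 0 .001 .001 .145 .3;0 0 0 .001 .001 .145 .3' 40
python3 jog.py '0 0 0 0 0 -.04 .3;0 0 0 0 0 -.09 .3;0 0 0 0 0 -.11 .3;0 0 0 0 0 -.11 .3;0 0 0 0 0 -.11 .3'
python3 - <<'E'
from h import *
go(.5537,.3335,.15,-.284)
E
```

```text
clock: 15.62
position: [0.5527, 0.1201, 0.04]
ee_rot: [0.8, 0.6, 0.001, 0.001]
ft_force: [-1.4, -0.5, 6.3]
grip_width: 0.664
grasp_force: 41.0
clock: 16.25
position: [0.5511, 0.1195, 0.147]
ee_rot: [0.8, 0.6, -0.001, -0.0]
ft_force: [-0.3, 0.0, -1.5]
grip_width: 0.661
grasp_force: 42.9
from [0.5511 0.1195 0.147 ] shift [ 0.2062 -0.0575 -0.0031]
closing yaw now -0.284 j [ 0.24  0.33 -0.64  1.7   0.21  1.18 -0.74]
rotvec [-0.0015  0.001  -0.0001]
```

```bash
python3 jog.py '0 0 0 .04 -.012 -.003 .3;0 0 0 .09 -.025 -.003 .3;0 0 0 .14 -.039 -.003 .3;0 0 0 .18 -.05 -.003 .3;0 0 0 .206 -.0575 -.003 .3;0 0 0 .206 -.0575 -.003 .3;0 0 0 .206 -.0575 -.003 .3'
python3 - <<'E'
from h import *
go(.5537,.3335,.046,-.284)
E
```

```text
clock: 17.12
position: [0.5542, 0.3324, 0.1499]
ee_rot: [0.8, 0.6, -0.001, 0.0]
ft_force: [0.1, -0.9, -0.2]
grip_width: 0.663
grasp_force: 42.8
from [0.5542 0.3324 0.1499] shift [ 0.0011 -0.0007  0.1039]
closing yaw now -0.285 j [-0.12  0.52 -0.67  1.47  0.33  1.27 -1.11]
rotvec [-0.001   0.002  -0.0006]
```

```bash
python3 jog.py '0 0 0 0 0 .05 .3;0 0 0 0 0 .085 .3;0 0 0 0 0 .1 .3;0 0 0 0 0 .104 .3;0 0 0 0 0 .104 .3;0 0 0 0 0 .104 .3'
python3 jog.py '0 0 0 0 0 .001 .3;0 0 0 0 0 .002 .3;0 0 0 0 0 .002 .3'
python3 - <<'E'
from h import *
cv2.imwrite("pics/p4.png",cam.camera("side")[180:400,200:400].repeat(2,0).repeat(2,1))
E
```

```text
clock: 17.88
position: [0.555, 0.3341, 0.0487]
ee_rot: [0.8, 0.6, 0.001, 0.0]
ft_force: [1.2, -0.3, -1.2]
grip_width: 0.662
grasp_force: 42.8
clock: 18.25
position: [0.5543, 0.3337, 0.0453]
ee_rot: [0.8, 0.6, -0.0, 0.0]
ft_force: [0.1, 0.4, -0.1]
grip_width: 0.665
grasp_force: 42.8
```

View pics/p4.png

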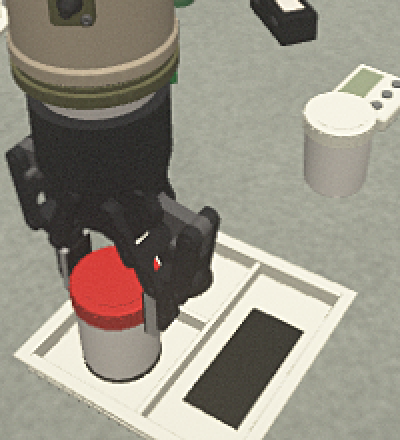

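The red cup is over the large disc at crop (120,370), upright, just off the floor. I'll creep down the rest.

```bash
python3 jog.py '0 0 0 0 0 .001 .3;0 0 0 0 0 .0015 .3;0 0 0 0 0 .0015 .3'
```

```text
clock: 18.68
position: [0.5544, 0.3339, 0.0441]
ee_rot: [0.8, 0.6, 0.0, 0.0]
ft_force: [-0.5, -0.3, 3.6]
grip_width: 0.666
grasp_force: 43.2
```

```bash
python3 jog.py '0 0 0 0 0 .0005 .3;0 0 0 0 0 .0005 .3'
```

```text
clock: 18.92
position: [0.5545, 0.334, 0.044]
ee_rot: [0.8, 0.6, 0.0, 0.0]
ft_force: [-1.1, -0.8, 6.8]
grip_width: 0.663
grasp_force: 43.6
```

```bash
python3 jog.py '0 0 0 0 0 -.001 .3;0 0 0 0 0 -.001 .8;0 0 0 0 0 -.001 .9;0 0 0 0 0 -.001 .95;0 0 0 0 0 -.03 .95;0 0 0 0 0 -.08 .95;0 0 0 0 0 -.13 .95;0 0 0 0 0 -.13 .95;0 0 0 0 0 -.13 .95'
python3 - <<'E'
from h import *
t=cv2.imread("pics/top0.png"); s=cv2.imread("pics/side0.png")
print("side cap",px2w("side",(239.1,214.6),.069).round(4))
for hi in (45,55,70):
  c=blob(t,(259,147),(0,0,0),(180,255,hi),13); x,y,w,h=cv2.boundingRect(c); print(cen(c),(x,y,w,h),[px2w("top",cen(c),z)[:2].round(4) for z in(.069,.075,.082)])
print(px2w("side",cen(blob(s,(242,235),(5,80,40),(25,255,200),20)),.024).round(4))
go(.667,.120,.175,-.284)
cv2.imwrite("pics/p5.png",cv2.hconcat([cv2.resize(t[130:170,240:280],(400,400),interpolation=0),cv2.resize(cam.camera("side")[195:265,200:270],(400,400),interpolation=0)]))
E
```

```text
clock: 20.05
position: [0.5541, 0.3334, 0.1727]
ee_rot: [0.8, 0.6, -0.0, 0.0]
ft_force: [-0.6, -1.0, -0.7]
grip_width: 0.951
grasp_force: 0.0
side cap [0.6697 0.1276 0.069 ]
[257.8362069  147.57758621] (253, 143, 10, 10) [array([0.6708, 0.1216]), array([0.6695, 0.1208]), array([0.6679, 0.1199])]
[257.84677419 147.54032258] (253, 143, 10, 10) [array([0.6709, 0.1215]), array([0.6696, 0.1208]), array([0.668 , 0.1199])]
[257.86946387 147.36130536] (253, 142, 11, 11) [array([0.6713, 0.1215]), array([0.67  , 0.1207]), array([0.6684, 0.1198])]
[0.6808 0.1065 0.024 ]
from [0.5541 0.3334 0.1727] shift [-0.1733  0.1681 -0.0022]
closing yaw now -0.284 j [-0.12  0.5  -0.68  1.45  0.32  1.31 -1.11]
rotvec [-0.      0.0006  0.    ]
```

View pics/p5.png

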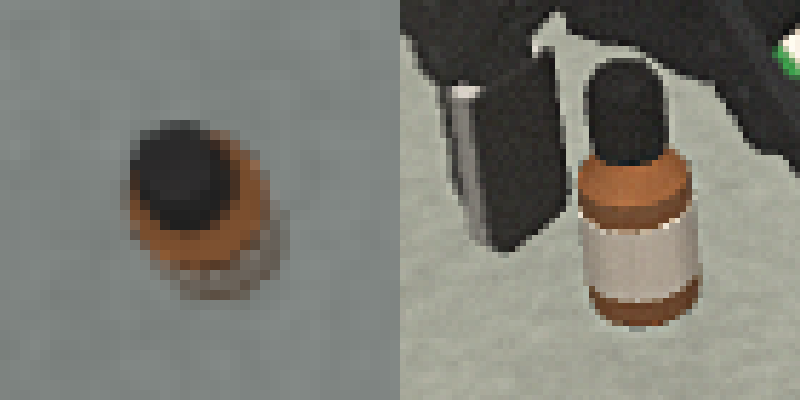

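In the top crop the amber cap is at (180,175) and in the side crop at (628,110), so the cap centre is near (0.669, 0.122).

```bash
python3 jog.py '0 0 0 -.04 .04 -.002 1;0 0 0 -.08 .08 -.002 .9;0 0 0 -.12 .12 -.002 .8;0 0 0 -.15 .15 -.002 .7;0 0 0 -.1705 .1693 -.002 .6;0 0 0 -.1705 .1693 -.002 .6;0 0 0 -.1705 .1693 -.002 .6;0 0 0 -.1705 .1693 -.002 .6'
python3 - <<'E'
from h import *
go(.669,.122,.058,-.284)
E
```

```text
clock: 21.1
position: [0.6683, 0.1242, 0.175]
ee_rot: [0.799, 0.601, -0.0, -0.0]
ft_force: [-1.1, 0.4, -0.1]
grip_width: 0.599
grasp_force: 0.0
from [0.6683 0.1242 0.175 ] shift [-0.0019  0.0013  0.117 ]
closing yaw now -0.282 j [ 0.16  0.56 -0.6   1.35  0.31  1.34 -0.73]
rotvec [-0.0007 -0.0002  0.0021]
```

```bash
python3 jog.py '0 0 0 -.001 .001 .055 .6;0 0 0 -.001 .001 .1 .6;0 0 0 -.001 .001 .117 .6;0 0 0 -.001 .001 .117 .6;0 0 0 -.001 .001 .117 .3;0 0 0 -.001 .001 .117 .05;0 0 0 -.001 .001 .117 .05;0 0 0 -.001 .001 .117 .05;0 0 0 -.001 .001 .117 .05;0 0 0 -.001 .001 .117 .05' 50
python3 jog.py '0 0 0 0 0 -.04 .05;0 0 0 0 0 -.08 .05;0 0 0 0 0 -.12 .05;0 0 0 0 0 -.12 .05;0 0 0 0 0 -.12 .05'
python3 - <<'E'
from h import *
go(.5326,.2613,.178,-.284)
cv2.imwrite("pics/g3.png",cv2.resize(cam.camera("side")[140:280,180:320],(560,560)))
E
```

```text
clock: 22.35
position: [0.6711, 0.1218, 0.0606]
ee_rot: [0.8, 0.6, 0.002, 0.001]
ft_force: [0.5, 0.6, 6.8]
grip_width: 0.239
grasp_force: 48.9
clock: 22.98
position: [0.6695, 0.1211, 0.1779]
ee_rot: [0.8, 0.6, -0.0, 0.0]
ft_force: [0.7, 0.9, -1.4]
grip_width: 0.239
grasp_force: 49.0
from [0.6695 0.1211 0.1779] shift [ 9.620e-02 -1.707e-01 -1.000e-04]
closing yaw now -0.284 j [ 0.16  0.55 -0.6   1.34  0.31  1.34 -0.72]
rotvec [-0.0001  0.0005 -0.0001]
```

View pics/g3.png

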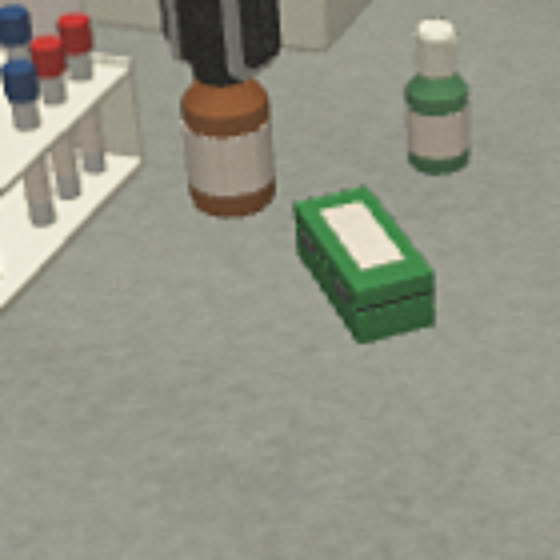

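The amber bottle hangs upright at crop (230,145). Next: carry it over the small disc.

```bash
python3 jog.py '0 0 0 .02 -.035 0 .05;0 0 0 .045 -.08 0 .05;0 0 0 .07 -.124 0 .05;0 0 0 .09 -.16 0 .05;0 0 0 .096 -.1707 0 .05;0 0 0 .096 -.1707 0 .05;0 0 0 .096 -.1707 0 .05'
python3 - <<'E'
from h import *
go(.5326,.2613,.066,-.284)
E
```

```text
clock: 23.9
position: [0.5338, 0.2597, 0.1777]
ee_rot: [0.801, 0.599, -0.0, 0.0]
ft_force: [0.1, -0.9, -1.1]
grip_width: 0.237
grasp_force: 49.1
from [0.5338 0.2597 0.1777] shift [ 0.0013 -0.0016  0.1117]
closing yaw now -0.286 j [ 0.03  0.38 -0.7   1.59  0.25  1.26 -1.  ]
rotvec [-0.0001  0.0009 -0.0023]
```

```bash
python3 jog.py '0 0 0 .001 0 .05 .05;0 0 0 .001 0 .09 .05;0 0 0 .001 0 .107 .05;0 0 0 .001 0 .111 .05;0 0 0 .001 0 .112 .05;0 0 0 .001 0 .112 .05;0 0 0 .001 0 .112 .05'
python3 jog.py '0 0 0 0 0 .001 .05;0 0 0 0 0 .0015 .05;0 0 0 0 0 .0015 .05'
```

```text
clock: 24.78
position: [0.5335, 0.2625, 0.0672]
ee_rot: [0.8, 0.6, 0.001, 0.0]
ft_force: [0.0, 0.5, 0.0]
grip_width: 0.234
grasp_force: 49.1
clock: 25.15
position: [0.533, 0.2623, 0.0647]
ee_rot: [0.8, 0.6, -0.0, 0.0]
ft_force: [-0.9, 0.9, -0.6]
grip_width: 0.237
grasp_force: 49.1
```

```bash
python3 jog.py '0 0 0 0 0 .001 .05;0 0 0 0 0 .001 .05;0 0 0 0 0 .001 .05'
```

```text
clock: 25.52
position: [0.5334, 0.2625, 0.0645]
ee_rot: [0.8, 0.6, 0.0, 0.0]
ft_force: [-1.0, -0.3, 5.8]
grip_width: 0.24
grasp_force: 49.7
```

```bash
python3 jog.py '0 0 0 0 0 -.001 .05;0 0 0 0 0 -.001 .5;0 0 0 0 0 -.001 .5;0 0 0 0 0 -.001 .5;0 0 0 0 0 -.001 .5;0 0 0 0 0 -.03 .5;0 0 0 0 0 -.08 .6;0 0 0 0 0 -.1 .8;0 0 0 0 0 -.1 .8'
python3 - <<'E'
from h import *
t=cam.camera("top"); s=cam.camera("side")
def rect(img,n,seed,lo,hi,half,z):
    k=4; im=cv2.resize(img[seed[1]-half:seed[1]+half,seed[0]-half:seed[0]+half],None,fx=k,fy=k,interpolation=cv2.INTER_CUBIC)
    c=blob(im,(half*k,half*k),lo,hi,half*k); b=cv2.boxPoints(cv2.minAreaRect(c)) if n=="top" else None
    off=np.array(seed)-half; f=lambda p:(np.array(p)+.5)/k-.5+off
    c2=(f(c[:,0])).astype(np.float32)[:,None]; w=np.array([px2w(n,p,z)[:2] for p in c2[:,0]])
    r=cv2.minAreaRect((w*1000).astype(np.float32)); print(n,np.round(r[0],1),np.round(r[1],1),round(np.radians(r[2]),3), "centroid",px2w(n,f(cen(c)),z).round(4))
rect(t,"top",(308,154),(20,5,120),(90,100,255),14,.032)
rect(t,"top",(308,154),(45,100,40),(75,255,255),22,.032)
rect(s,"side",(270,203),(15,0,140),(90,90,255),14,.032)
go(.6613,.0063,.175,.75)
cv2.imwrite("pics/p6.png",cv2.hconcat([cv2.resize(t[150:270,130:250],(400,400)),cv2.resize(s[170:400,190:420],(400,400))]))
E
```

```text
clock: 26.65
position: [0.5337, 0.2627, 0.165]
ee_rot: [0.8, 0.6, 0.001, 0.0]
ft_force: [-0.4, -0.6, -0.6]
grip_width: 0.802
grasp_force: 0.0
top [662.    6.2] [25.5 60.7] 0.727 centroid [0.6619 0.0063 0.032 ]
top [660.3   5.8] [41.3 88.3] 0.723 centroid [0.6603 0.0062 0.032 ]
side [649.5  -5.5] [19.4 49. ] 0.335 centroid [ 0.6489 -0.0134  0.032 ]
from [0.5326 0.2618 0.1626] shift [-0.2092  0.1951 -0.0123]
closing yaw now -0.284 j [ 0.02  0.4  -0.7   1.61  0.26  1.24 -1.01]
rotvec [-1.4000e-03  6.0000e-04 -1.0341e+00]
```

View pics/p6.png

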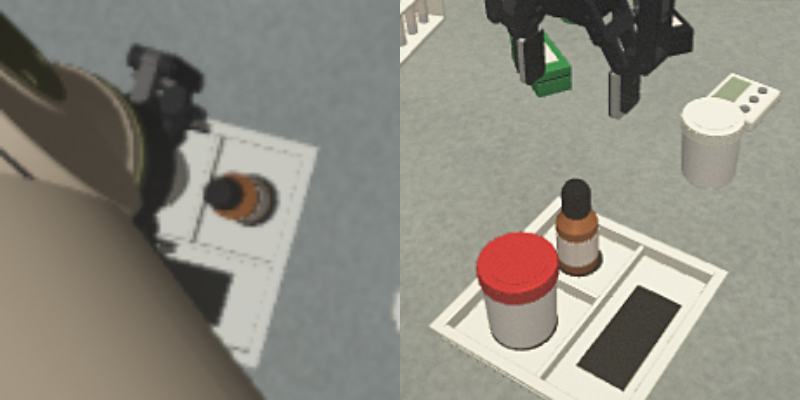

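In the white tray the red cup and amber bottle both stand upright on their discs, in the side crop at (517,290) and (577,230). The green box measures 41 x 88 mm at (0.661, 0.006), with its width along yaw 0.725.

```bash
python3 jog.py '0 0 -.15 -.035 .033 -.01 1;0 0 -.3 -.075 .07 -.01 1;0 0 -.45 -.11 .103 -.01 1;0 0 -.6 -.15 .14 -.01 1;0 0 -.75 -.18 .168 -.01 1;0 0 -.9 -.209 .195 -.01 1;0 0 -1.009 -.209 .195 -.01 1;0 0 -1.009 -.209 .195 -.01 1;0 0 -1.009 -.209 .195 -.01 1;0 0 -1.009 -.209 .195 -.01 1'
python3 - <<'E'
from h import *
go(.661,.006,.014,.725)
E
```

```text
clock: 28.0
position: [0.6614, 0.0077, 0.1736]
ee_rot: [0.411, 0.912, -0.0, -0.0]
ft_force: [-0.1, -0.4, -0.4]
grip_width: 1.001
grasp_force: 0.0
from [0.6614 0.0077 0.1736] shift [-0.001  -0.0014  0.1596]
closing yaw now 0.725 j [ 0.44  0.55 -0.75  1.4   0.38  1.34  0.4 ]
rotvec [-0.0003 -0.     -0.0002]
```

```bash
python3 jog.py '0 0 0 0 0 .055 1;0 0 0 0 0 .11 1;0 0 0 0 0 .145 1;0 0 0 0 0 .158 .8;0 0 0 0 0 .159 .7;0 0 0 0 0 .159 .2;0 0 0 0 0 .159 .2;0 0 0 0 0 .159 .2;0 0 0 0 0 .159 .2;0 0 0 0 0 .159 .2;0 0 0 0 0 .159 .2' 60
python3 jog.py '0 0 0 0 0 -.04 .2;0 0 0 0 0 -.08 .2;0 0 0 0 0 -.12 .2;0 0 0 0 0 -.13 .2;0 0 0 0 0 -.13 .2'
python3 - <<'E'
from h import *
go(.4723,.3229,.15,-.284)
cv2.imwrite("pics/g4.png",cv2.resize(cam.camera("side")[100:240,220:360],(560,560)))
E
```

```text
clock: 29.38
position: [0.6631, 0.0073, 0.0171]
ee_rot: [0.411, 0.912, 0.001, 0.002]
ft_force: [-0.4, 0.9, 8.0]
grip_width: 0.45
grasp_force: 62.2
clock: 30.0
position: [0.6618, 0.0069, 0.1452]
ee_rot: [0.41, 0.912, 0.0, 0.001]
ft_force: [-0.1, -0.4, -1.0]
grip_width: 0.45
grasp_force: 61.4
from [0.6618 0.0069 0.1452] shift [ 0.3622  0.0676 -0.0052]
closing yaw now 0.725 j [ 0.44  0.58 -0.74  1.43  0.39  1.29  0.39]
rotvec [1.0000e-03 7.0000e-04 1.0088e+00]
```

View pics/g4.png

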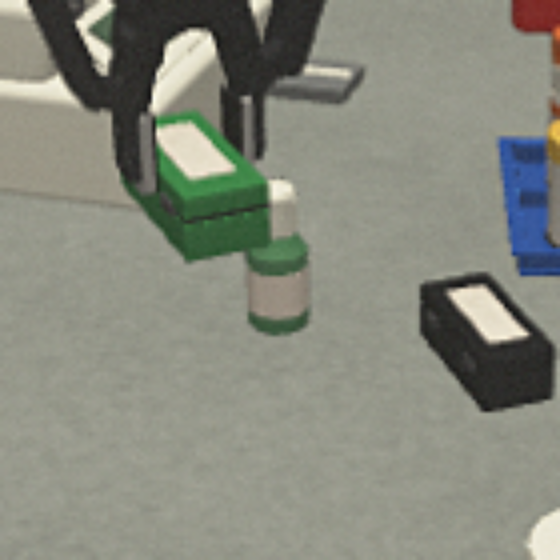

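The green box is held level, lid up, at crop (200,185). Next: over the long pocket, turning the tool 1.009 rad.

```bash
python3 jog.py '0 0 .1 .03 .006 -.005 .2;0 0 .22 .075 .014 -.005 .2;0 0 .34 .12 .022 -.005 .2;0 0 .46 .165 .031 -.005 .2;0 0 .58 .21 .039 -.005 .2;0 0 .7 .255 .048 -.005 .2;0 0 .82 .3 .056 -.005 .2;0 0 .93 .34 .064 -.005 .2;0 0 1.009 .362 .0676 -.005 .2;0 0 1.009 .362 .0676 -.005 .2;0 0 1.009 .362 .0676 -.005 .2;0 0 1.009 .362 .0676 -.005 .2'
python3 - <<'E'
from h import *
go(.4723,.3229,.026,-.284)
E
```

```text
clock: 31.55
position: [0.473, 0.3214, 0.1493]
ee_rot: [0.8, 0.599, -0.0, 0.0]
ft_force: [0.0, 0.3, -1.2]
grip_width: 0.453
grasp_force: 61.3
from [0.473  0.3214 0.1493] shift [ 0.0014 -0.0011  0.1233]
closing yaw now -0.285 j [-0.07  0.37 -0.73  1.68  0.26  1.2  -1.15]
rotvec [-0.0001  0.0009 -0.0013]
```

```bash
python3 jog.py '0 0 0 0 0 .04 .2;0 0 0 0 0 .085 .2;0 0 0 0 0 .105 .2;0 0 0 0 0 .105 .2;0 0 0 0 0 .105 .2'
python3 - <<'E'
from h import *
go(.4723,.3229,.022,-.284)
cv2.imwrite("pics/g5.png",cv2.resize(cam.camera("side")[240:400,200:400],(800,600)[:0] or (750,600)))
E
```

```text
clock: 32.17
position: [0.4731, 0.3234, 0.0464]
ee_rot: [0.8, 0.6, 0.001, 0.0]
ft_force: [0.2, 0.6, -0.4]
grip_width: 0.454
grasp_force: 61.3
from [0.4731 0.3234 0.0464] shift [-0.0008 -0.0007  0.0244]
closing yaw now -0.284 j [-0.12  0.49 -0.69  1.77  0.36  1.01 -1.22]
rotvec [ 0.0014 -0.0017 -0.0001]
```

View pics/g5.png

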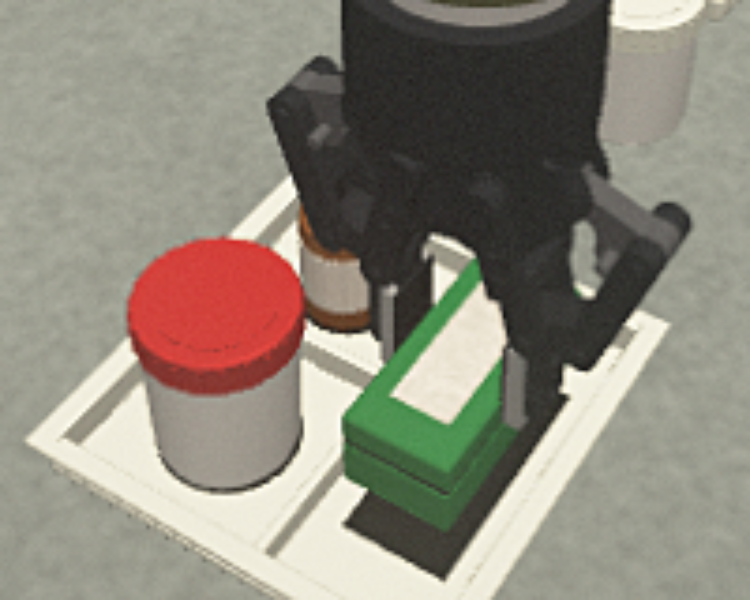

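The box is centred over its pad and parallel to the pocket, at crop (430,400). I'll set it down 6 mm towards tray −y to keep the left finger clear of the red lid.

```bash
python3 jog.py '0 0 0 -.007 0 .006 .2;0 0 0 -.007 0 .014 .2;0 0 0 -.007 0 .02 .2;0 0 0 -.007 0 .024 .2;0 0 0 -.007 0 .025 .2;0 0 0 -.007 0 .025 .2'
python3 - <<'E'
from workcell import manip, cam
print(manip.get_obs()["ft_force"].round(1),manip.get_obs()["torque"].round(2))
E
```

```text
clock: 32.98
position: [0.47, 0.316, 0.0209]
ee_rot: [0.8, 0.6, -0.0, 0.001]
ft_force: [-7.4, -6.2, 17.5]
grip_width: 0.446
grasp_force: 63.5
[-7.4 -6.2 17.5] [-1.34  1.46 -0.02]
```

```bash
python3 jog.py '0 0 0 0 0 -.001 .2;0 0 0 0 0 -.0015 .2;0 0 0 0 0 -.0015 .55;0 0 0 0 0 -.0015 .58;0 0 0 0 0 -.0015 .58;0 0 0 0 0 -.0015 .58'; python3 jog.py '0 0 0 0 0 -.02 .58;0 0 0 0 0 -.05 .58;0 0 0 0 0 -.1 .58;0 0 0 0 0 -.16 .58;0 0 0 0 0 -.18 .58'
python3 - <<'E'
from h import *
go(.45,0,.2)
E
```

```text
clock: 33.72
position: [0.4703, 0.3161, 0.0213]
ee_rot: [0.8, 0.6, -0.0, 0.0]
ft_force: [0.1, 0.9, 0.6]
grip_width: 0.583
grasp_force: 0.0
clock: 34.35
position: [0.4712, 0.3175, 0.2066]
ee_rot: [0.8, 0.6, 0.003, 0.0]
ft_force: [1.1, 0.1, -0.5]
grip_width: 0.582
grasp_force: 0.0
from [0.4712 0.3175 0.2066] shift [-0.3108  0.0685  0.0055]
closing yaw now -0.283 j [-0.04  0.3  -0.75  1.62  0.22  1.29 -1.12]
```

```bash
python3 jog.py '0 0 0 -.06 .013 -.04 .58;0 0 0 -.12 .026 -.04 .58;0 0 0 -.18 .04 -.04 .58;0 0 0 -.24 .053 -.04 .58;0 0 0 -.31 .0685 -.04 .58;0 0 0 -.31 .0685 -.04 .58;0 0 0 -.31 .0685 -.04 .58;0 0 0 -.31 .0685 -.04 .58'
python3 - <<'E'
from h import *
t=cam.camera("top"); s=cam.camera("side")
a=np.vstack([cv2.resize(t[165:275,130:240],(300,300)),cv2.resize(t[165:275,385:495],(300,300))])
cv2.imwrite("pics/fin.png",np.hstack([a,cv2.resize(s[100:400,180:430],(500,600))]))
E
```

```text
clock: 35.35
position: [0.4493, 0.0013, 0.2415]
ee_rot: [0.799, 0.601, 0.0, -0.0]
ft_force: [-0.4, 0.0, -0.7]
grip_width: 0.581
grasp_force: 0.0
```

View pics/fin.png

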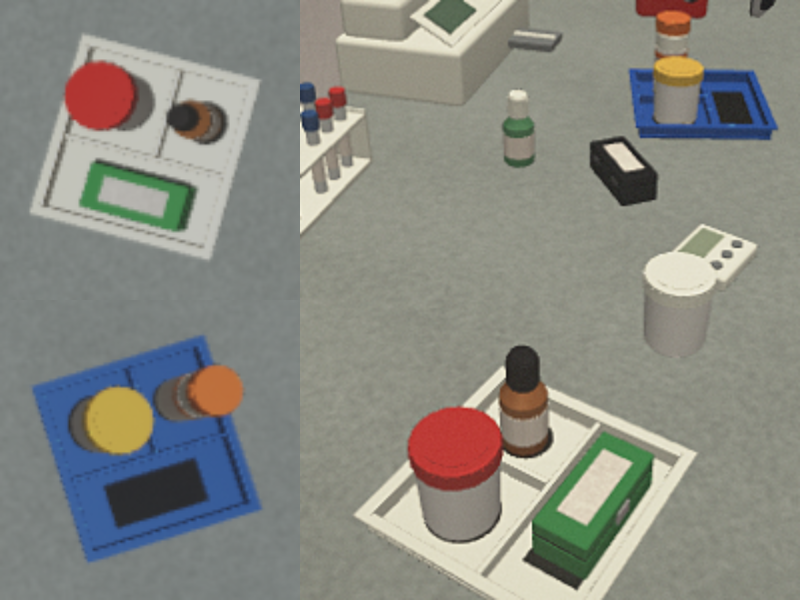

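All five pieces are upright or flat in their pockets: red cup (100,95), amber bottle (195,120) and green box (137,195) in the white tray, and yellow cup (120,420) and strips bottle (215,390) in the blue one. The white-lidded cup, green bottle and black box haven't moved.

```bash
python3 -c "
from workcell import manip, cam
print(manip.hand_in())"
```

```text
the job is handed in; nothing more can be done
None
```

Both kits are made up and the job is handed in at about 35 s: all five pieces are in their pockets, and the white-lidded cup, green bottle and black slide box were left untouched.

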